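# Fold back the dish tray's bifold dust cover and load a dish

### The job

Push the orange tab of the dish tray's bifold dust cover away from you, to the back of the tray, until its two panels are folded flat against each other. Then take the white petri dish from the worktop, keep it level, and set it down gently, lid side up as it lies, centred on the empty blue pad in the tray. The cover must stay folded, and the dish already stored on the grey pad must stay where it is.

Things in the scene. Friction and masses are not known exactly. Their poses are not given: they have to be found in the camera images.
- tray: grey fixed open tray, 162 (x) x 244 (y) mm; origin: centre of its underside, +x to its back (roughly away from the robot), +y to its left, z up. Floor 6 mm up; side and back walls 40 mm high, front wall 22 mm, 5 to 7 mm thick. A bifold cover of two pale blue-grey panels (each 64 mm in x, 226 mm in y), at the start a low tent, lies over it: rear panel hinged to the tray along y at x +68, z 44 mm
- cover_rear (a joint): angle of the rear panel above level, rad: 0 = cover shut flat, 1.56 = hard stop, panels upright at the back, flat on each other (fold counts above 1.49). The front panel's near edge is hinged to a dark rail that stays level and slides straight along tray x, its hinge line at x = 68 - 128 cos(angle) mm. The linkage moves as one and stays where left; a push takes 1 to 5 N until the stop
- tab (a point): middle of the front (robot-side) face of the orange push tab, upright on the middle of the rail, 20 mm in front of the rail's hinge line and 64 mm above the worktop. The tab is 70 mm wide in tray y, 8 mm thick (10 at its top lip) and reaches from 19 mm below to 16 mm above this point. It stays upright and travels straight along tray +x, ending at tray x about +47 mm
- ridge (a point): middle of the hinge line between the two panels; it rises from 44 to 108 mm above the worktop as the cover folds
- dish: the petri dish to be loaded: white round closed dish, grip diameter 60 mm (lid rim 63 mm), 14 mm high, 35 to 70 g, lying flat on the worktop left of the tray; origin: centre of its underside, z up. It can be gripped across its diameter in any direction
- blue_pad: the empty round blue pad, 82 mm in diameter, 2 mm thick, fixed on the tray floor; it lies in the left or the right half of the tray, at tray x = -20, y = +50 or -50 mm. Origin: centre of its underside, 6 mm above the worktop; its top is 8 mm above the worktop
- stored_dish: an identical dish already standing on the round grey pad, 100 mm from the blue pad's centre; origin: centre of its underside
Things that resemble listed ones, but are neither listed nor needed, are in the scene too. What is shaped like the dish but pink or turquoise is not meant.

How it is judged:
On the way, in this order (a step that is already met when the one before it is completed fails the run):
1. the cover's two panels are folded flat against each other at the back of the tray (value of joint cover_rear above 1.49 rad), for 0.3 s.
2. the dish lies flat, centred on the blue pad (horizontal distance between dish and blue_pad below 0.015 m and z of dish in the frame of blue_pad below 0.006 m and angle between dish's own z axis and vertical below 0.1 rad), for 0.2 s.
At the end, for the whole second after the job is handed in: The cover is folded flat (rear panel above 1.49 rad) and still; the dish rests upright and flat (within 0.1 rad) on the blue pad, its centre within 15 mm of the pad's centre; the stored dish is within 12 mm of where it was (all of step 2 and value of joint cover_rear above 1.49 rad and linear speed of dish below 0.02 m/s and velocity of joint cover_rear below 0.1 rad/s and distance of stored_dish from where it was at the start of the episode below 0.012 m); the robot touches nothing.
It fails at once if the stored dish is shoved more than 12 mm (not (distance of stored_dish from where it was at the start of the episode below 0.012 m)).
It fails at once if the dish is tipped more than 0.5 rad (angle between dish's own z axis and vertical above 0.5 rad).
It fails at once if the dish hits the blue pad faster than 0.6 m/s (dropped instead of set down) (horizontal distance between dish and blue_pad below 0.05 m and z of dish in the frame of blue_pad below 0.02 m and linear speed of dish above 0.6 m/s).
It also fails if it takes over 59 s, if anything falls off the work surface, if the arm or the gripper's body presses on something with over 40 N, if the wrist force passes 120 N, or if a joint passes its speed limit or range.

### The arm

A 7-joint arm with a two-finger parallel gripper is mounted at the origin on a cart in front of the work surface, level with it; the furniture and walls round the work are solid. World frame = base frame: x ahead of the robot, y to its left, z up, the work surface at z = 0. Lengths are in m, angles in rad, forces in N, time in s.
With the tool pointing down it reaches from about 0.4 to 0.85 m from the base axis. Payload 10.4 kg.
Tool frame: the origin (TCP) lies at the very end of the fingers, on their centre line; the grasp point (between the pads) lies 19 mm behind it; z points along the fingers, x is the direction in which the jaws open and shut, and the axes are right-handed (so a half turn about z gives the same grasp; the last joint's range is limited). The gripper opens to 87 mm and grips with 3 to 60 N. Pads are 19 mm wide; open, the fingers measure 117 mm over their backs; the gripper's body (75 mm by 190 mm) begins 51 mm behind the grasp point.
Start: joints at [-1.263, 0.332, -0.065, 1.46, 0.022, 1.35, -0.088], TCP at [0.203, 0.591, 0.198] pointing down, gripper open.
Joint ranges: [-2.6, 2.6], [-0.5, 2.12], [-1.47, 1.34], [0.16, 2.42], [-1.27, 4.41], [0.06, 2.06], [-2.6, 2.6]. Speed limits (rad/s): [2.22, 2.22, 2.79, 2.79, 3.14, 3.14, 3.14].

### API

Orientations are given as a unit quaternion [x, y, z, w].
In Python, from bench import r gives the robot as it stands. The module is installed in compiled form; this text tells all that it offers.
- The arm moves only by the tool carry_out, never from a script. Its argument "commands" is a list that holds one entry, the list of rows, each a list of 7 numbers: the closure in counts, from 0 (fully open) to 255 (shut), then the shift along the tool's x, y, z in units of 25 mm (1.0 is 25 mm), then the turn, a rotation vector about the tool's x, y, z in units of 5 degrees (1.0 is 5 degrees). A call has 1 to 12 rows; each row is the pose to reach, as a shift and turn from the pose measured when the call began, along the tool's axes at that moment; what a row does not reach only later rows make up. A row lasts 1/8 s, in which the tool goes at most 62.5 mm and 10.7 degrees, less where a joint would pass 70% of its speed; a pose out of reach is approached as far as the arm can. A call with a gripper value outside its range is refused whole. The fingers move at their own pace and stop on an object; "grip_force" is the grip in N (left out, the last holds). Time passes only in rows, so rows that repeat a pose let the fingers close. It gives the time, the measured TCP pose, the force and the opening at its end, in the units of the state.
- r.read_state(): the state, without advancing time (a new reading comes with each control period).
- r.camera(name): name is "scene" or "top"; returns the picture (420x560x3 uint8, blue, green, red); there is no depth.
- r.camera_info(name): a dict with "fx", "fy", "cx", "cy" (pixels), "k1" (the pictures are not rectified: a ray, as slopes to the right and down, at radius r is drawn at 1 + k1 r^2 times it, then the intrinsics apply), "origin" and "rotation" of the camera in the world. Camera axes: x right, y down, z forward; pixel columns grow to the right and rows downward; lengths in m; the calibration is good to about 2 mm. A picture is of the moment at which its call begins. camera_info takes no time and is no camera call.
- r.close_job(): hands the job in, once; it reports no verdict.
The state is a dict: "time": time; "joint_positions": joint angles; "joint_vel": joint speeds; "joint_torque": joint torques, N m; "ee_pos": TCP position; "eef_rot": TCP orientation; "ft_force": force on the tool from outside, world axes, zero at the start; "torque": the same for the moment, N m; "width": finger opening in m.
Only numpy, scipy, OpenCV 4.12 (cv2) and the standard library are available. Lean on these libraries where they do the work, as an engineer would, in place of code of your own. Each camera call takes 0.05 s, during which the arm holds its last target.

## Working session

There is one attempt and no reset: what is moved stays moved. The work goes in short steps, Python scripts to look and compute and a tool call to move; the robot and the scene stay as the last step left them, time stands still between calls to the robot, and variables do not carry over. Pictures are saved under pics/ and viewed, and the job is handed in when it is done.

Besides the shell and the picture viewer there is one more tool, called as name(argument=value, ...), one argument or row to a line, values as JSON. carry_out: Moves the arm, as the interface text tells. Its arguments: {"type":"object","properties":{"commands":{"type":"array"},"grip_force":{"type":"number"}},"required":["commands"]}

```bash
mkdir -p pics
cat > h.py <<'E'
import numpy as np, cv2
from bench import r
from scipy.spatial.transform import Rotation as R
def ray(name,u,v):
    c=r.camera_info(name); K=np.array([[c['fx'],0,c['cx']],[0,c['fy'],c['cy']],[0,0,1]],float)
    p=cv2.undistortPoints(np.array([[[u,v]]],float),K,np.array([c['k1'],0,0,0.]))[0,0]
    # cv2 iterates same model: x_d = x(1+k1 r^2)
    d=np.array(c['rotation'])@np.array([p[0],p[1],1]); return np.array(c['origin']),d
def at(name,u,v,z):
    o,d=ray(name,u,v); return o+d*(z-o[2])/d[2]
def proj(name,P):
    c=r.camera_info(name); q=np.array(c['rotation']).T@(np.array(P)-np.array(c['origin'])); a=q[:2]/q[2]; s=1+c['k1']*(a@a)
    return np.array([c['fx']*a[0]*s+c['cx'],c['fy']*a[1]*s+c['cy']])
def totool(P):  # world target -> units shift
    s=r.read_state(); return R.from_quat(s['eef_rot']).inv().apply(np.array(P)-np.array(s['ee_pos']))/0.025
E
python3 - <<'E'
from h import *
for n in ('scene','top'):
    cv2.imwrite(f'pics/{n}0.png',r.camera(n)); print(n,r.camera_info(n))
s=r.read_state();print(s); print(R.from_quat(s['eef_rot']).as_matrix().round(3))
E
```

```text
scene {'fx': 437.79126061948, 'fy': 437.79126061948, 'cx': 275.65211686420514, 'cy': 209.14651948798715, 'k1': -0.14179493741531746, 'origin': array([-0.40175508, -0.50133594,  0.64913887]), 'rotation': array([ 0.7672544 , -0.38090904,  0.23613356, -0.45877001])}
top {'fx': 543.1625999623677, 'fy': 543.1625999623677, 'cx': 270.2552786617367, 'cy': 204.77809971136045, 'k1': -0.0521894750027896, 'origin': array([0.31262912, 0.15250191, 1.70896922]), 'rotation': array([-0.70059088,  0.71135972, -0.03479533,  0.04392111])}
{'time': 0.1, 'joint_positions': array([-1.26259118,  0.33281237, -0.06469812,  1.46087723,  0.02161247,
        1.3499116 , -0.08853837]), 'joint_vel': array([ 1.90900826e-04, -2.64725369e-03, -1.05493530e-03, -2.08026366e-03,
       -1.72423495e-03, -1.27090570e-05,  2.63020299e-04]), 'joint_torque': array([ 1.31950037e-03, -6.24541783e+01,  2.44976452e-02, -3.90719140e+01,
       -6.13578921e-02,  3.65520478e-02,  6.63198512e-05]), 'ee_pos': array([0.20288652, 0.59073818, 0.19742172]), 'eef_rot': array([ 8.13886006e-01,  5.81024214e-01, -5.12025597e-04,  4.10610236e-04]), 'ft_force': array([-0.32206591,  0.2278999 ,  0.01247414]), 'torque': array([-0.0013008 , -0.01997168, -0.00529628]), 'width': 0.08703524816809871}
[[ 0.325  0.946 -0.   ]
 [ 0.946 -0.325 -0.001]
 [-0.001  0.    -1.   ]]
```

Rotation is a quaternion; fix the helper.

```bash
sed -i "s/np.array(c\['rotation'\])/R.from_quat(c['rotation']).as_matrix()/g" h.py; python3 -c "
from h import *
print(proj('scene',[.2,.59,.2]),proj('top',[.2,.59,.2]))"
```

```text
[ 92.80810625 160.05726402] [120.07774364 308.4221589 ]
```

View pics/scene0.png

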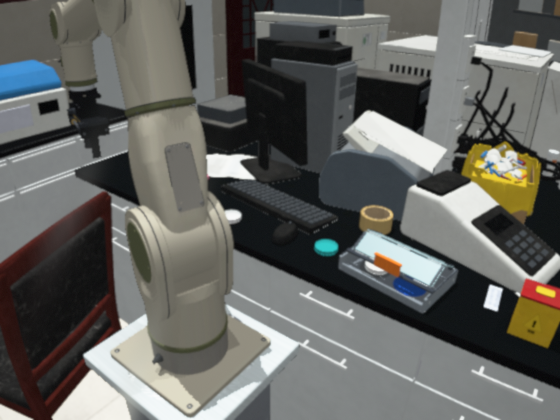

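View pics/top0.png

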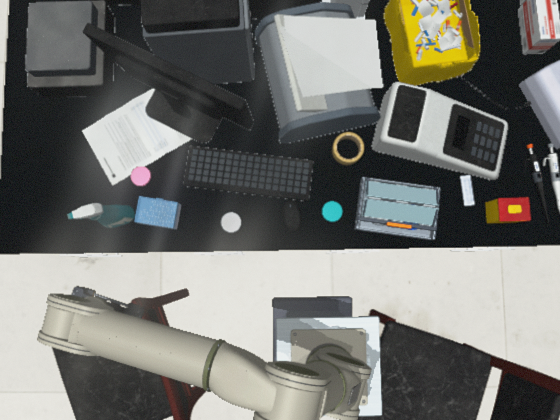

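Top picture candidates for the dish: white disc (231,222), turquoise disc (332,211), pink disc (141,176), tan ring (348,149). There is also a white stored dish inside the tray, at scene (373,267). I choose the white one at (231,222). The tray is at (398,208) with its orange tab at (399,225). I'll check all of this in close crops.

Run:
```python
from h import *
t=cv2.imread('pics/top0.png'); s=cv2.imread('pics/scene0.png')
a=cv2.resize(t[165:250,345:450],None,fx=7,fy=7,interpolation=cv2.INTER_CUBIC)
cv2.imwrite('pics/tray_top.png',a)
cv2.imwrite('pics/tray_sc.png',cv2.resize(s[220:315,330:465],None,fx=5.8,fy=5.8,interpolation=cv2.INTER_CUBIC))
cv2.imwrite('pics/dish_top.png',cv2.resize(t[190:250,190:260],None,fx=8,fy=8,interpolation=cv2.INTER_CUBIC))
# dish centroid
g=t[205:240,212:250].astype(int).min(2); m=(g>120).astype(np.uint8)
M=cv2.moments(m,True); u,v=212+M['m10']/M['m00'],205+M['m01']/M['m00']; print(u,v,M['m00'],at('top',u,v,.012))
```

```text
230.6 222.0 330.0 [0.45023284 0.29824308 0.012     ]
```

View pics/tray_top.png

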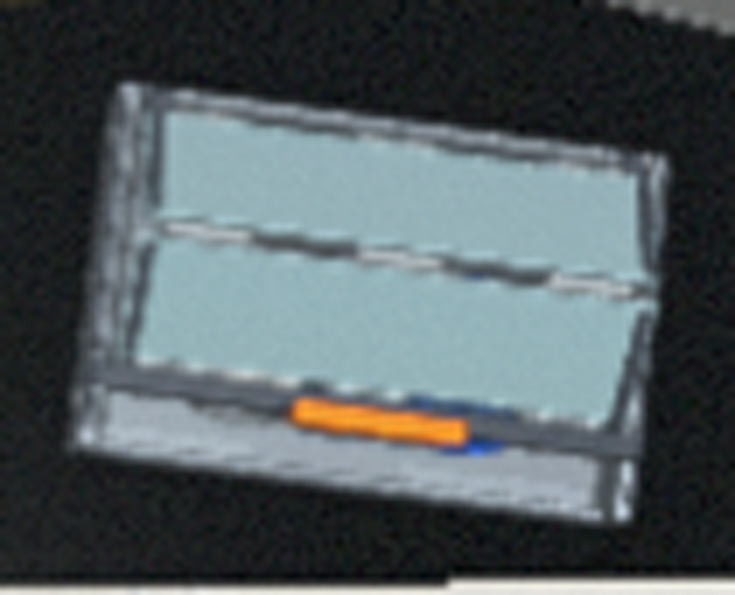

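View pics/tray_sc.png

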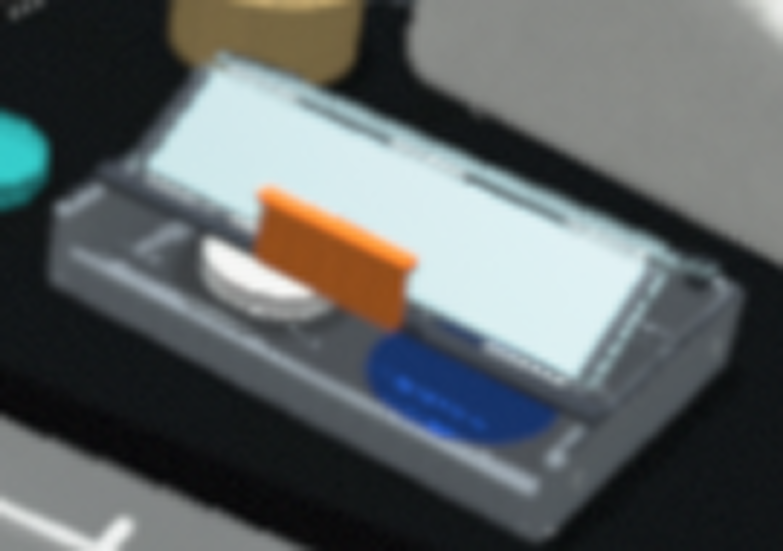

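View pics/dish_top.png

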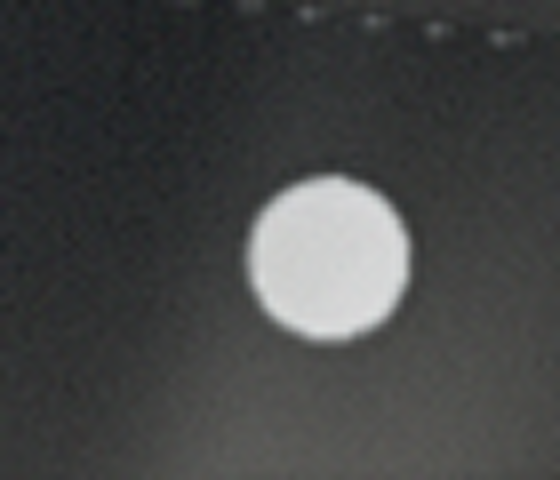

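The crops confirm the choice: the white dish is a lone disc at top (230.6,222). The blue pad is in the right half of the tray, so tray y = -50, and the stored dish is on the left. Next I fit the tray pose.

```bash
cat > fit.py <<'E'
from h import *
from scipy.optimize import least_squares
def up(p,f,x0,y0): return np.array([(p[0]+.5)/f-.5+x0,(p[1]+.5)/f-.5+y0])
T=lambda x,y:up((x,y),7,345,165); S=lambda x,y:up((x,y),5.8,330,220)
obs=[('top',T(120,85),(81,122,40)),('top',T(668,155),(81,-122,40)),('top',T(632,522),(-81,-122,20)),('top',T(70,447),(-81,122,10)),
('scene',S(48,283),(-81,122,0)),('scene',S(540,545),(-81,-122,0)),('scene',S(743,292),(81,-122,40))]
def w(p,q):
    c,s=np.cos(p[2]),np.sin(p[2]); q=np.array(q)/1e3; return np.array([p[0]+c*q[0]-s*q[1],p[1]+s*q[0]+c*q[1],q[2]])
def res(p): return np.concatenate([proj(n,w(p,q))-u for n,u,q in obs])
f=least_squares(res,[.47,-.07,-.0],loss='soft_l1');print(f.x,np.degrees(f.x[2]));print(res(f.x).reshape(-1,2).round(1))
p=f.x
# tab from top lip (z~.080) centre: top crop (380,422)
def totray(W): c,s=np.cos(p[2]),np.sin(p[2]); d=np.array(W)[:2]-p[:2]; return np.array([c*d[0]+s*d[1],-s*d[0]+c*d[1]])*1e3
tc=at('top',*T(380,422),.080);print('tab lip',tc,totray(tc))
rg=at('top',*T(405,258),.06);print('ridge approx',totray(rg))
for q in [(-20,-50,8),(-20,50,8),(47,0,64)]: print(q,w(p,q))
E
python3 fit.py
```

```text
[ 0.48564211 -0.22359472 -0.1474577 ] -8.44870360902333
[[ 0.6 -0.3]
 [ 0.2 -0.1]
 [-1.6 -0.5]
 [ 0.4  0.2]
 [-0.5  0.5]
 [-0.1  0.5]
 [ 0.  -0.4]]
tab lip [ 0.42808902 -0.21329768  0.08      ] [-58.44139359   1.7293661 ]
ridge approx [16.4213318 -5.6865553]
(-20, -50, 8) [ 0.45851296 -0.27011363  0.008     ]
(-20, 50, 8) [ 0.47320535 -0.17119885  0.008     ]
(47, 0, 64) [ 0.53213206 -0.23050014  0.064     ]
```

Run:
```python
from h import *
t=cv2.imread('pics/top0.png'); s=cv2.imread('pics/scene0.png')
a=cv2.resize(t[270:400,30:180],(460,400),interpolation=cv2.INTER_CUBIC)
b=cv2.resize(s[70:180,40:140],(340,400),interpolation=cv2.INTER_CUBIC)
cv2.imwrite('pics/grip.png',np.hstack([a,b]))
```

```text
(no output)
```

View pics/grip.png

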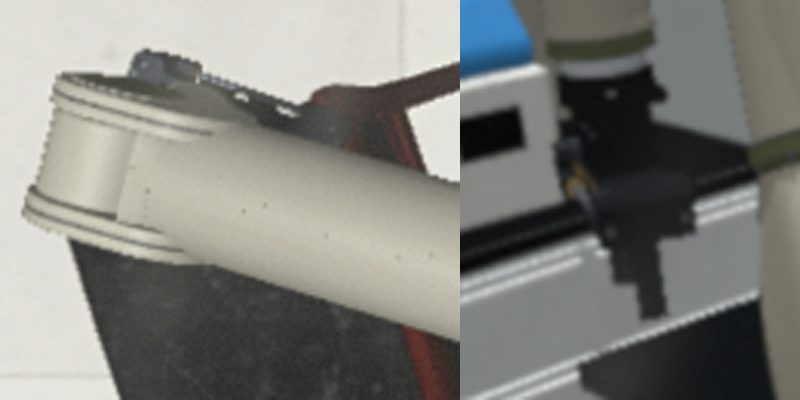

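```bash
cat >> h.py <<'E'
TR=np.array([0.4856,-0.2236,-0.1475])
def tw(x,y,z):
    c,s=np.cos(TR[2]),np.sin(TR[2]); return np.array([TR[0]+(c*x-s*y)/1e3,TR[1]+(s*x+c*y)/1e3,z/1e3])
def fromw(W):
    c,s=np.cos(TR[2]),np.sin(TR[2]); d=np.array(W)[:2]-TR[:2]; return np.array([c*d[0]+s*d[1],-s*d[0]+c*d[1]])*1e3
def goal_rot(): # tool x along tray y, z down
    a=TR[2]; return R.from_matrix(np.array([[-np.sin(a),np.cos(a),0],[np.cos(a),np.sin(a),0],[0,0,-1]]).T if False else np.column_stack([[-np.sin(a),np.cos(a),0],[np.cos(a),np.sin(a),0],[0,0,-1]]))
def turn(): 
    s=r.read_state(); return (R.from_quat(s['eef_rot']).inv()*goal_rot()).as_rotvec()*180/np.pi/5
E
python3 -c "
from h import *
print(totool([.42,.28,.2]),totool(tw(-98,0,120)),turn(),tw(-98,0,120),proj('top',tw(-98,0,120)))"
```

```text
[-8.93474289 12.25100711 -0.09052238] [-27.84450733  17.4213749    3.13464313] [-5.38084689e-04  1.50534802e-02 -2.10072559e+00] [ 0.38866412 -0.20919736  0.12      ] [401.0149822  237.31295724]
```

carry_out(
  commands=[
    [[255, -1.1, 1.5, -0.1, 0, 0, -0.3], [255, -2.6, 3.6, -0.1, 0, 0, -0.8], [255, -4.2, 5.7, -0.1, 0, 0, -1.3], [255, -5.8, 7.8, -0.1, 0, 0, -1.8], [255, -7.4, 10, -0.1, 0, 0, -2.1], [255, -9, 12.2, -0.1, 0, 0, -2.1], [255, -10.5, 12.8, 0, 0, 0, -2.1], [255, -12.6, 13.3, 0.3, 0, 0, -2.1], [255, -14.7, 13.9, 0.6, 0, 0, -2.1], [255, -16.8, 14.5, 0.9, 0, 0, -2.1], [255, -18.9, 15, 1.2, 0, 0, -2.1], [255, -21, 15.6, 1.5, 0, 0, -2.1]],
  ],
)

```text
time: 1.6
ee_pos: [0.4006, -0.0341, 0.1603]
eef_rot: [0.757, 0.653, -0.0, 0.0]
ft_force: [0.3, 0.2, -0.1]
width: 0.0004
```

```bash
python3 -c "
from h import *
s=r.read_state();print(s['time'],s['ee_pos'],s['joint_positions'].round(2),s['width'],s['ft_force'])
print(totool(tw(-98,0,120)),turn())"
```

```text
1.6 [ 0.40060704 -0.03413831  0.16031223] [-0.55 -0.19  0.47  2.08  0.09  1.24  1.31] 0.00041092776519210093 [ 0.27545027  0.17021506 -0.14532386]
[-6.99531933  0.55569689  1.61805835] [-0.00128702  0.0092246   0.00174007]
```

carry_out(
  commands=[
    [[255, -2, 0.2, 0.5, 0, 0, 0], [255, -4, 0.4, 1, 0, 0, 0], [255, -6, 0.5, 1.4, 0, 0, 0], [255, -7, 0.55, 1.6, 0, 0, 0], [255, -7, 0.55, 1.6, 0, 0, 0]],
  ],
)

```text
time: 2.22
ee_pos: [0.3876, -0.2108, 0.1201]
eef_rot: [0.758, 0.652, -0.001, -0.0]
ft_force: [0.2, 0.6, -0.2]
width: 0.0005
```

Run:
```python
from h import *
s=r.read_state();print(s['time'],s['ee_pos'],fromw(s['ee_pos']),s['joint_positions'].round(2),s['ft_force'])
t=r.camera('top');c=r.camera('scene')
a=cv2.resize(t[165:265,330:460],(455,350),interpolation=cv2.INTER_CUBIC);b=cv2.resize(c[150:315,320:465],None,fx=2.12,fy=2.12,interpolation=cv2.INTER_CUBIC)[:350]
cv2.imwrite('pics/p1.png',np.hstack([a,b]))
```

```text
2.225 [ 0.38761055 -0.21078661  0.12005111] [-98.80857146  -1.72683878] [-0.4  -0.06  0.78  2.06  0.05  1.13  1.78] [ 0.1850615   0.56601933 -0.22930598]
```

View pics/p1.png

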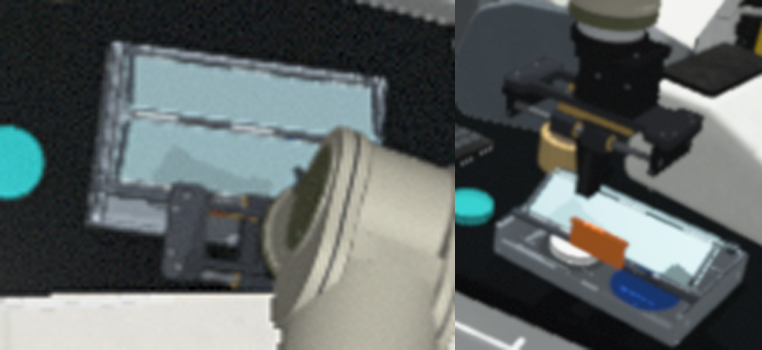

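The gripper's 190 mm side lies along the jaws (tray y), and the closed fingers are in front of the tab at scene-crop (590,180). Next I go down and push.

carry_out(
  commands=[
    [[255, -0.07, 0, 1.3, 0, 0, 0], [255, -0.07, 0, 2.6, 0, 0, 0], [255, -0.07, 0.2, 2.6, 0, 0, 0], [255, -0.07, 0.8, 2.6, 0, 0, 0], [255, -0.07, 1.2, 2.6, 0, 0, 0], [255, -0.07, 1.6, 2.6, 0, 0, 0], [255, -0.07, 2, 2.6, 0, 0, 0], [255, -0.07, 2.4, 2.6, 0, 0, 0]],
  ],
)

```text
time: 3.32
ee_pos: [0.4481, -0.2193, 0.0554]
eef_rot: [0.757, 0.653, -0.0, -0.0]
ft_force: [0.7, -0.9, -0.5]
width: 0.0006
```

Run:
```python
from h import *
s=r.read_state();print(s['time'],s['ee_pos'],fromw(s['ee_pos']),s['joint_positions'].round(2),s['ft_force'])
t=r.camera('top');c=r.camera('scene')
a=cv2.resize(t[165:265,330:460],(455,350),interpolation=cv2.INTER_CUBIC);b=cv2.resize(c[150:315,320:465],None,fx=2.12,fy=2.12,interpolation=cv2.INTER_CUBIC)[:350]
cv2.imwrite('pics/p2.png',np.hstack([a,b]))
```

```text
3.325 [ 0.44813954 -0.21927593  0.05539018] [-37.68919313  -1.22828589] [-0.34  0.24  0.79  1.99 -0.2   1.    1.97] [ 0.68034469 -0.94540292 -0.50427615]
```

View pics/p2.png

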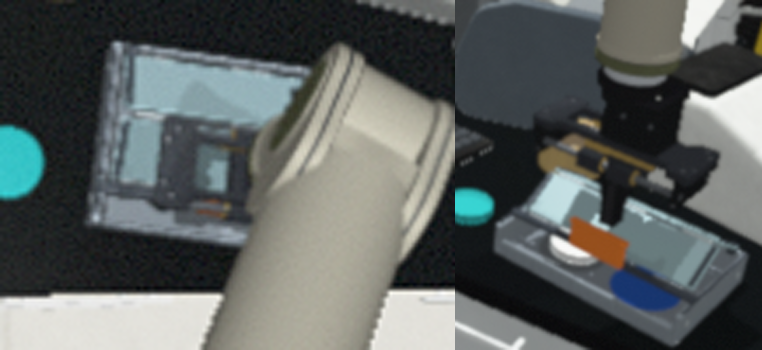

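Run:
```python
from h import *
s=r.read_state();print(proj('scene',s['ee_pos']),(proj('scene',s['ee_pos'])-[320,150])*2.12+[455,0],s['torque'])
c=r.camera('scene');t=r.camera('top')
cv2.imwrite('pics/p3.png',cv2.resize(c[220:315,330:465],None,fx=5.8,fy=5.8,interpolation=cv2.INTER_CUBIC))
cv2.imwrite('pics/p3t.png',cv2.resize(t[165:250,345:450],None,fx=7,fy=7,interpolation=cv2.INTER_CUBIC))
```

```text
[391.07149822 263.96864449] [605.67157623 241.61352632] [-0.01638541  0.02600475  0.01345671]
```

View pics/p3.png

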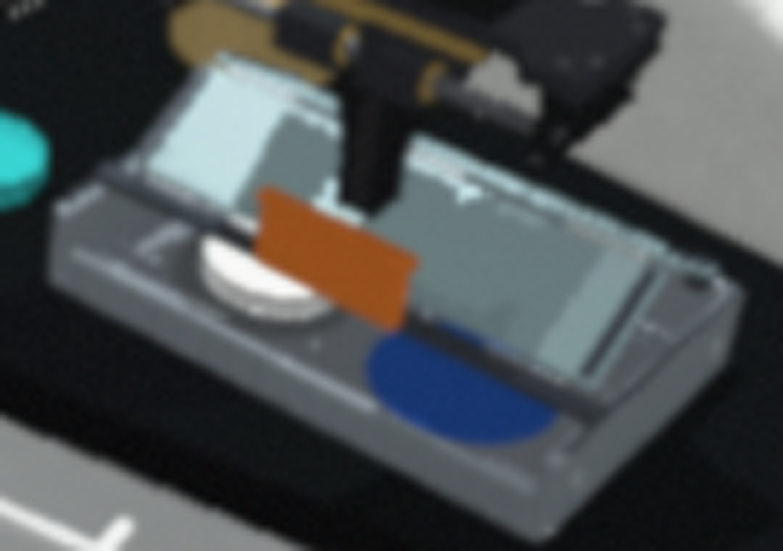

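View pics/p3t.png

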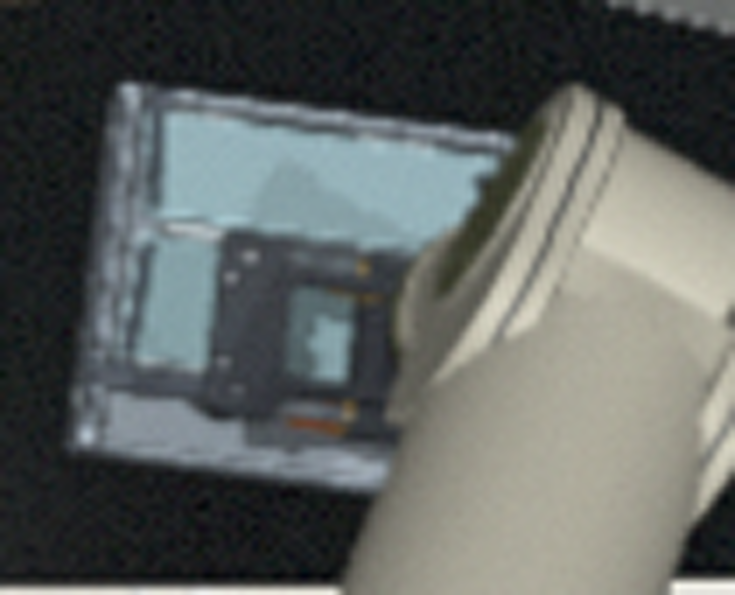

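The finger is behind the tab: the tip disappears behind it at (365,210) in the crop and the tab hasn't moved. The arm lagged on the descent and passed over the tab's top. I'll lift straight up, go back, and then descend fully before pushing.

carry_out(
  commands=[
    [[255, 0, 0, -1, 0, 0, 0], [255, 0, 0, -2.2, 0, 0, 0], [255, 0, 0, -2.4, 0, 0, 0], [255, 0, 0, -2.4, 0, 0, 0], [255, -0.05, -1, -2.4, 0, 0, 0], [255, -0.05, -2, -2.4, 0, 0, 0], [255, -0.05, -2.6, -2.4, 0, 0, 0], [255, -0.05, -2.6, -2.4, 0, 0, 0]],
  ],
)

```text
time: 4.53
ee_pos: [0.3819, -0.2105, 0.1144]
eef_rot: [0.757, 0.653, -0.001, -0.001]
ft_force: [1.1, 0.2, 0.5]
width: 0.0006
```

carry_out(
  commands=[
    [[255, 0, 0, 1.2, 0, 0, 0], [255, 0, 0, 2.4, 0, 0, 0], [255, 0, 0, 2.5, 0, 0, 0], [255, 0, 0, 2.5, 0, 0, 0]],
  ],
)

```text
time: 5.03
ee_pos: [0.3821, -0.2108, 0.0524]
eef_rot: [0.757, 0.653, -0.001, -0.001]
ft_force: [0.9, -0.2, 0.1]
width: 0.0008
```

Run:
```python
from h import *
s=r.read_state();print(s['time'],s['ee_pos'],fromw(s['ee_pos']),s['joint_positions'].round(2),s['ft_force'])
t=r.camera('top');c=r.camera('scene')
a=cv2.resize(t[165:265,330:460],(455,350),interpolation=cv2.INTER_CUBIC);b=cv2.resize(c[150:315,320:465],None,fx=2.12,fy=2.12,interpolation=cv2.INTER_CUBIC)[:350]
cv2.imwrite('pics/p4.png',np.hstack([a,b]))
```

```text
5.025 [ 0.38210806 -0.21084653  0.05235621] [-104.24250546   -2.59478613] [-0.42  0.06  0.85  2.14 -0.05  0.97  1.88] [ 0.94891962 -0.2075516   0.0650512 ]
```

View pics/p4.png

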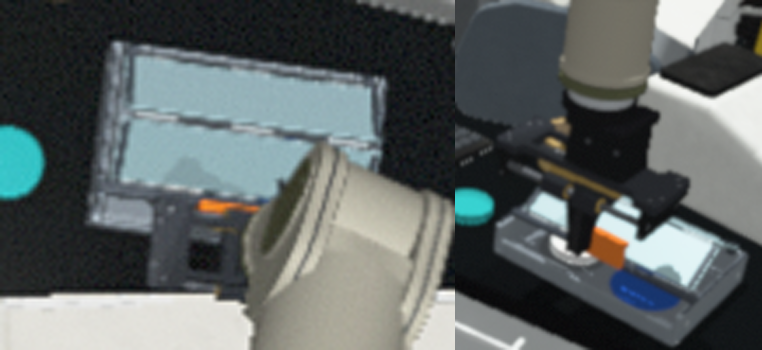

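carry_out(
  commands=[
    [[255, 0.1, 0.6, 0, 0, 0, 0], [255, 0.1, 1.0, 0, 0, 0, 0], [255, 0.1, 1.3, 0, 0, 0, 0], [255, 0.1, 1.6, 0, 0, 0, 0], [255, 0.1, 2, 0, 0, 0, 0], [255, 0.1, 2.4, 0, 0, 0, 0]],
  ],
)

```text
time: 5.88
ee_pos: [0.4429, -0.2174, 0.0528]
eef_rot: [0.757, 0.653, -0.0, -0.0]
ft_force: [-1.7, -0.8, 1.7]
width: 0.0002
```

```bash
cat > look.py <<'E'
from h import *
import sys
s=r.read_state();print(s['time'],s['ee_pos'],fromw(s['ee_pos']),s['joint_positions'].round(2),s['ft_force'],s['width'])
t=r.camera('top');c=r.camera('scene')
a=cv2.resize(t[165:265,330:460],(455,350),interpolation=cv2.INTER_CUBIC);b=cv2.resize(c[150:315,320:465],None,fx=2.12,fy=2.12,interpolation=cv2.INTER_CUBIC)[:350]
cv2.imwrite(f'pics/{sys.argv[1]}.png',np.hstack([a,b]))
E
python3 look.py p5
```

```text
5.875 [ 0.44289071 -0.21738445  0.05278131] [-43.15900358  -0.12874356] [-0.37  0.23  0.82  2.   -0.2   0.99  1.97] [-1.72777192 -0.80266143  1.68646271] 0.00023150791592966484
```

View pics/p5.png

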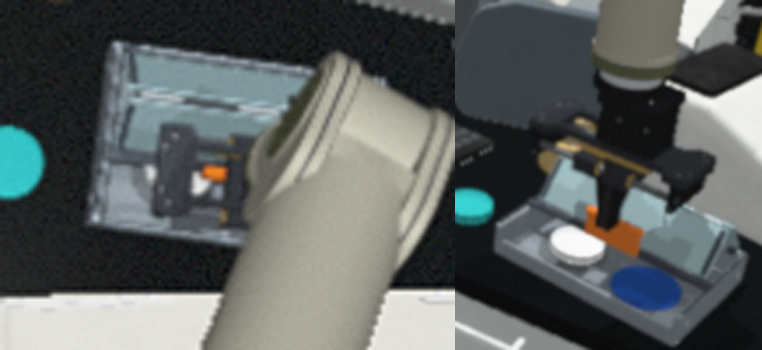

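The push works: the cover is rising and the tab moves with the finger, at about 2 N. I continue.

carry_out(
  commands=[
    [[255, 0, 0.4, 0, 0, 0, 0], [255, 0, 0.8, 0, 0, 0, 0], [255, 0, 1.2, 0, 0, 0, 0], [255, 0, 1.6, 0, 0, 0, 0], [255, 0, 2.0, 0, 0, 0, 0], [255, 0, 2.3, 0, 0, 0, 0], [255, 0, 2.6, 0, 0, 0, 0], [255, 0, 2.8, 0, 0, 0, 0]],
  ],
)

```text
time: 6.98
ee_pos: [0.5132, -0.2277, 0.0528]
eef_rot: [0.757, 0.653, -0.0, 0.0]
ft_force: [-0.5, 0.2, -0.0]
width: 0.0004
```

```bash
python3 look.py p6
```

```text
6.975 [ 0.51320295 -0.22768283  0.05278935] [2.79032624e+01 1.81952475e-02] [-0.3   0.4   0.77  1.83 -0.32  1.04  2.02] [-0.5078209   0.19357743 -0.00523297] 0.0003841813294222331
```

View pics/p6.png

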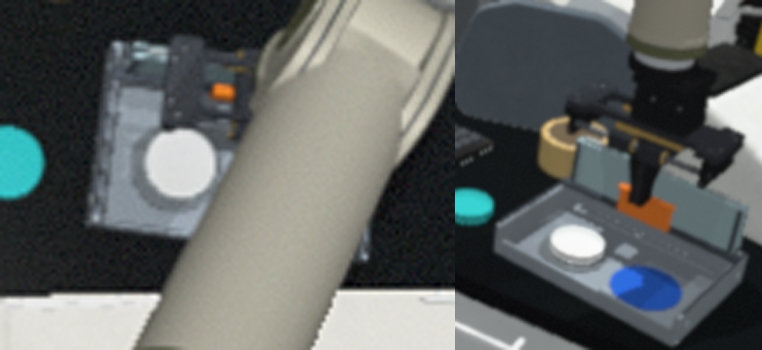

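carry_out(
  commands=[
    [[255, 0, 0.15, 0, 0, 0, 0], [255, 0, 0.3, 0, 0, 0, 0], [255, 0, 0.4, 0, 0, 0, 0], [255, 0, 0.45, 0, 0, 0, 0], [255, 0, 0.45, 0, 0, 0, 0]],
  ],
)

```text
time: 7.7
ee_pos: [0.5214, -0.2289, 0.0522]
eef_rot: [0.757, 0.653, -0.002, -0.002]
ft_force: [-13.2, 3.8, 8.1]
width: 0.0005
```

```bash
python3 look.py p7
```

```text
7.7 [ 0.52140352 -0.22889634  0.05215031] [3.61931298e+01 2.30560581e-02] [-0.29  0.43  0.76  1.8  -0.33  1.05  2.02] [-13.23026162   3.77171876   8.13973019] 0.000533352729408486
```

The hard stop is reached: 13 N at tray x 36.2 + 9.5. I back off, rise and head for the dish.

carry_out(
  commands=[
    [[255, 0, -0.1, 0, 0, 0, 0], [255, 0, -0.6, 0, 0, 0, 0], [255, 0, -1.4, 0, 0, 0, 0], [255, 0, -2, -0.5, 0, 0, 0], [0, 0, -2.4, -2, 0, 0, 0], [0, 0, -2.4, -3.5, 0, 0, 0], [0, 1, -2.4, -4, 0, 0, 0], [0, 3, -2.2, -4, 0, 0, 0], [0, 5, -2, -4, 0, 0, 0], [0, 7, -1.8, -4, 0, 0, 0]],
  ],
)

```text
time: 9.05
ee_pos: [0.5033, -0.0477, 0.1528]
eef_rot: [0.757, 0.653, -0.001, -0.002]
ft_force: [1.1, -0.6, 0.4]
width: 0.0522
```

```bash
python3 look.py p8; python3 -c "
from h import *
print(totool([.4502,.2982,.12]),turn())"
```

```text
9.05 [ 0.5033108  -0.04766821  0.15282095] [ -8.33745753 176.62433265] [-0.67  0.11  0.72  1.86 -0.08  1.21  1.5 ] [ 1.05350437 -0.61518995  0.35781089] 0.05219827124392013
[13.22044319 -4.02425571  1.35013364] [-0.0628482  -0.02788546  0.09109361]
```

View pics/p8.png

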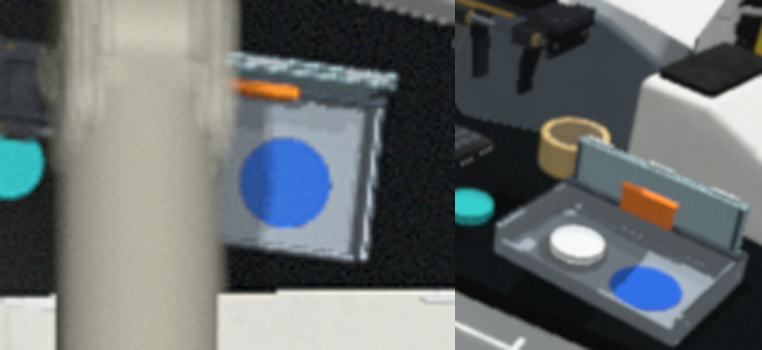

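The cover is folded upright at the back. The pad and stored dish are clear to see. Now to above the white dish.

carry_out(
  commands=[
    [[0, 2, -0.6, 0.2, 0, 0, 0], [0, 4, -1.2, 0.4, 0, 0, 0], [0, 6, -1.8, 0.6, 0, 0, 0], [0, 8, -2.4, 0.8, 0, 0, 0], [0, 10, -3, 1, 0, 0, 0], [0, 12, -3.6, 1.2, 0, 0, 0], [0, 13.2, -4.02, 1.35, 0, 0, 0], [0, 13.2, -4.02, 1.35, 0, 0, 0], [0, 13.2, -4.02, 1.35, 0, 0, 0]],
  ],
)

```text
time: 10.28
ee_pos: [0.4506, 0.2964, 0.1201]
eef_rot: [0.755, 0.656, -0.001, -0.003]
ft_force: [0.1, -0.0, -0.3]
width: 0.0873
```

Run:
```python
from h import *
s=r.read_state();print(s['time'],s['ee_pos'],s['joint_positions'].round(2),s['width'],s['ft_force']); print(totool([.4502,.2982,.0]),turn())
t=r.camera('top');c=r.camera('scene')
cv2.imwrite('pics/t9.png',t);cv2.imwrite('pics/s9.png',c)
u,v=proj('scene',[.45,.298,0]);print(u,v)
# pad
hsv=cv2.cvtColor(t,cv2.COLOR_BGR2HSV); m=cv2.inRange(hsv,(105,120,80),(130,255,255)); m[:, :380]=0
n,l,st,ce=cv2.connectedComponentsWithStats(m);i=1+st[1:,4].argmax();print(st[i],ce[i],at('top',*ce[i],.008),fromw(at('top',*ce[i],.008)))
# white stored
m=(t.astype(int).min(2)>185).astype(np.uint8); m[:, :355]=0;m[:195]=0;m[240:]=0;m[:,440:]=0
n,l,st,ce=cv2.connectedComponentsWithStats(m);i=1+st[1:,4].argmax();print(st[i],ce[i],at('top',*ce[i],.021),fromw(at('top',*ce[i],.021)))
u,v=int(u),int(v)
b=cv2.resize(c[v-90:v+50,u-80:u+80],None,fx=2.5,fy=2.5,interpolation=cv2.INTER_CUBIC)
a=cv2.resize(t[165:265,330:460],(455,350),interpolation=cv2.INTER_CUBIC)
cv2.imwrite('pics/p9.png',b);cv2.imwrite('pics/p9t.png',a)
```

```text
10.275 [0.45063962 0.29640553 0.1200892 ] [-1.05  0.21  0.44  1.81 -0.1   1.15  0.85] 0.08726908749853847 [ 0.05460091 -0.0108295  -0.30887836]
[ 5.79279052e-02 -3.50178031e-03  4.80378574e+00] [-0.05726327 -0.02527538  0.07911025]
229.8827222400119 218.86168905043283
[399 205  26  25 511] [411.02348337 216.92563601] [ 0.45753453 -0.26882096  0.008     ] [-21.11478791 -48.85459817]
[372 202  19  19 296] [381.12837838 211.13175676] [ 0.47609067 -0.17281422  0.021     ] [-16.86984433  48.83678265]
```

View pics/p9.png

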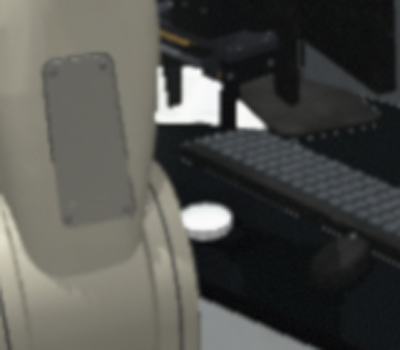

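View pics/p9t.png

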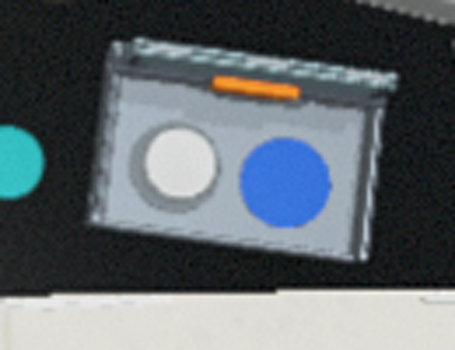

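Pad centre measured at (0.4575,-0.2688), and the tray fit agrees within 2 mm. The stored dish is on the grey pad as expected. Now I go down over the white dish and grip.

carry_out(
  commands=[
    [[0, 0.06, 0, 1.5, -0.05, 0, 0.08], [0, 0.06, 0, 3, -0.05, 0, 0.08], [0, 0.06, 0, 4, -0.05, 0, 0.08], [0, 0.06, 0, 4.5, -0.05, 0, 0.08], [0, 0.06, 0, 4.64, -0.05, 0, 0.08], [0, 0.06, 0, 4.64, -0.05, 0, 0.08]],
  ],
  grip_force=15,
)

```text
time: 11.12
ee_pos: [0.4511, 0.2982, 0.005]
eef_rot: [0.758, 0.653, 0.001, -0.001]
ft_force: [0.0, 0.4, 0.7]
width: 0.0873
```

Run:
```python
from h import *
s=r.read_state();print(s['time'],s['ee_pos'],s['width'],s['ft_force']);print(totool([.4502,.2982,.004]),turn())
t=r.camera('top');c=r.camera('scene')
b=cv2.resize(c[160:260,180:280],(400,400),interpolation=cv2.INTER_CUBIC)
a=cv2.resize(t[180:260,190:270],(400,400),interpolation=cv2.INTER_CUBIC)
cv2.imwrite('pics/p10.png',np.hstack([a,b]))
```

```text
11.125 [0.45109797 0.29818135 0.00500752] 0.0872848622531701 [0.02871546 0.37380736 0.65599664]
[-0.00472884 -0.03563277  0.04028412] [ 0.00028851 -0.03872139 -0.01663119]
```

View pics/p10.png

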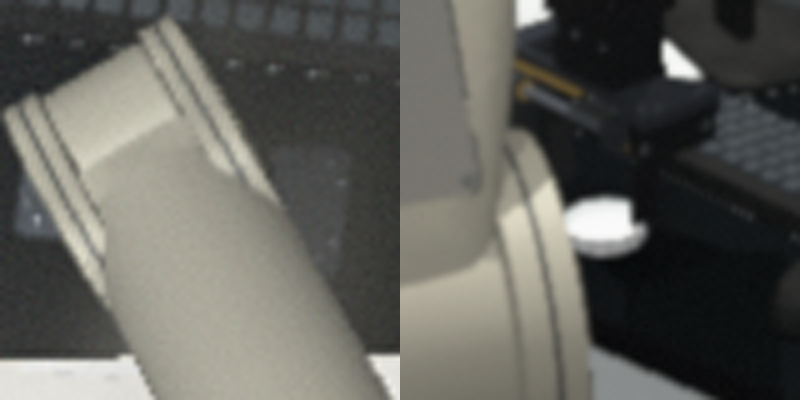

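The right finger stands just behind the dish's right edge, at about (640,205). I close.

carry_out(
  commands=[
    [[255, 0, 0, 0, 0, 0, 0], [255, 0, 0, 0, 0, 0, 0], [255, 0, 0, 0, 0, 0, 0], [255, 0, 0, 0, 0, 0, 0], [255, 0, 0, 0, 0, 0, 0], [255, 0, 0, 0, 0, 0, 0]],
  ],
  grip_force=15,
)

```text
time: 11.98
ee_pos: [0.4511, 0.2985, 0.0052]
eef_rot: [0.758, 0.653, 0.002, -0.001]
ft_force: [0.3, -0.1, 0.1]
width: 0.0352
```

carry_out(
  commands=[
    [[255, 0, 0, -0.3, 0, 0, 0], [255, 0, 0, -1, 0, 0, 0], [255, 0, 0, -2, 0, 0, 0], [255, 0, 0, -3.5, 0, 0, 0], [255, 0, 0, -5, 0, 0, 0], [255, 0, 0, -5, 0, 0, 0]],
  ],
)

```text
time: 12.72
ee_pos: [0.4528, 0.2991, 0.1344]
eef_rot: [0.758, 0.652, 0.005, -0.001]
ft_force: [0.8, 0.8, -0.2]
width: 0.0006
```

Run:
```python
from h import *
s=r.read_state();print(s['time'],s['ee_pos'],s['width'],s['ft_force'],s['joint_positions'].round(2));print(totool([.458,-.2692,.13]),turn())
t=r.camera('top');c=r.camera('scene')
b=cv2.resize(c[140:240,180:280],(400,400),interpolation=cv2.INTER_CUBIC)
a=cv2.resize(t[180:260,190:270],(400,400),interpolation=cv2.INTER_CUBIC)
cv2.imwrite('pics/p11.png',np.hstack([a,b]))
```

```text
12.725 [0.45280622 0.29909621 0.13437577] 0.0005534549850851184 [ 0.81834308  0.76741369 -0.2045402 ] [-1.06  0.19  0.45  1.8  -0.09  1.16  0.84]
[-2.24493356e+01  3.58299209e+00 -1.47228920e-02] [ 0.04546271 -0.10406494 -0.01889016]
```

View pics/p11.png

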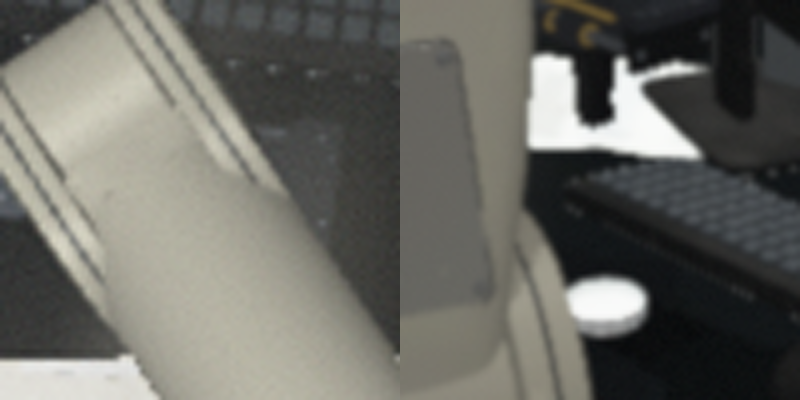

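The fingers closed to 0.6 mm, so the grasp missed, and the dish appears unmoved in the scene picture at (232,216). I'll check the TCP and dish positions against both cameras.

Run:
```python
from h import *
s=r.read_state();print(s['ee_pos'],proj('scene',s['ee_pos']),'tip seen ~(228.7,171.3)')
print('dish proj top',proj('scene',[.4502,.2982,.014]),'bottom',proj('scene',[.4502,.2982,0]))
print(at('scene',231.8,216.3,.008))
c=r.camera('scene')
cv2.imwrite('pics/p12.png',cv2.resize(c[140:240,180:280],(600,600),interpolation=cv2.INTER_CUBIC))
for n in('scene',):
  i=r.camera_info(n); print(R.from_quat(i['rotation']).as_matrix().round(3))
```

```text
[0.45115368 0.29815293 0.13102178] [228.51315382 179.27674705] tip seen ~(228.7,171.3)
dish proj top [229.70918133 214.77495029] bottom [229.87787647 218.81668857]
[0.45497844 0.29427526 0.008     ]
[[ 0.598 -0.368  0.712]
 [-0.801 -0.289  0.524]
 [ 0.013 -0.884 -0.468]]
```

View pics/p12.png

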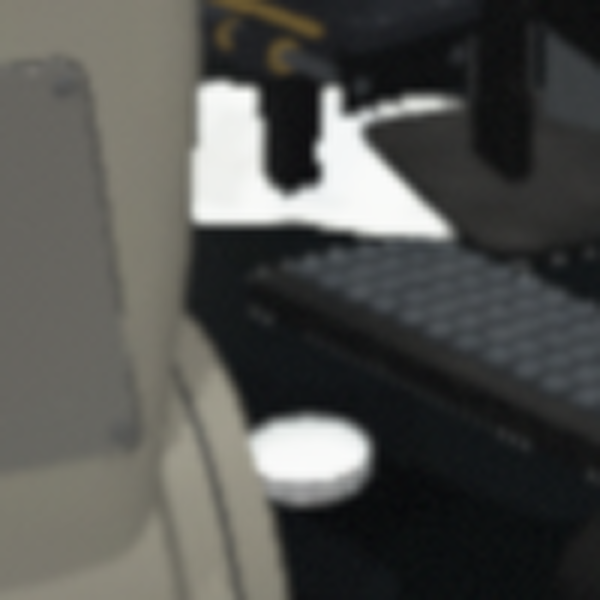

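The visible finger tip is at (228.7,171.5), but the reported TCP projects to (228.5,179.3). That is about 8 px lower, and the start picture shows the same gap. So the real tips sit roughly 25–30 mm higher than reported, which also explains passing over the tab. I'll fit that offset.

Run:
```python
from h import *
s=r.read_state();Rm=R.from_quat(s['eef_rot']).as_matrix();P=s['ee_pos'];print(P,s['width'])
for dz in (0,.02,.025,.03,.035,.04):
    q=[(proj('scene',P+Rm@np.array([a,b,-dz]))-[180,140])*6 for a in(-.015,.015) for b in(-.0095,.0095)]
    print(dz,np.round(q).tolist())
```

```text
[0.45074686 0.29781867 0.13014954] 0.00042324218063077065
0 [[296.0, 253.0], [326.0, 242.0], [256.0, 234.0], [287.0, 223.0]]
0.02 [[294.0, 214.0], [325.0, 203.0], [255.0, 196.0], [285.0, 186.0]]
0.025 [[294.0, 205.0], [325.0, 194.0], [254.0, 187.0], [285.0, 176.0]]
0.03 [[294.0, 195.0], [324.0, 184.0], [254.0, 177.0], [285.0, 167.0]]
0.035 [[293.0, 185.0], [324.0, 175.0], [254.0, 167.0], [284.0, 157.0]]
0.04 [[293.0, 175.0], [324.0, 165.0], [253.0, 158.0], [284.0, 147.0]]
```

The fit gives an offset of about 28–31 mm. I'll open, return over the dish, and descend below the reported zero in small steps while watching the force.

carry_out(
  commands=[
    [[0, 0, 0, 0, 0, 0, 0], [0, 0, 0, 0, 0, 0, 0], [0, 0, 0, 1.5, 0, 0, 0], [0, 0, 0, 3, 0, 0, 0], [0, 0, 0, 4.4, 0, 0, 0], [0, 0, 0, 5.2, 0, 0, 0], [0, 0, 0, 5.4, 0, 0, 0], [0, 0, 0, 5.6, 0, 0, 0], [0, 0, 0, 5.6, 0, 0, 0]],
  ],
)

```text
time: 14.0
ee_pos: [0.4511, 0.2986, -0.0094]
eef_rot: [0.758, 0.653, 0.002, -0.001]
ft_force: [-0.3, -0.6, 0.2]
width: 0.0819
```

Run:
```python
from h import *
s=r.read_state();print(s['time'],s['ee_pos'],s['width'],s['ft_force']);print(totool([.4502,.2982,-.020]),turn())
c=r.camera('scene')
cv2.imwrite('pics/p13.png',cv2.resize(c[140:240,180:280],(600,600),interpolation=cv2.INTER_CUBIC))
```

```text
14.0 [ 0.45105287  0.29857201 -0.00941584] 0.08193705869364239 [-0.25265165 -0.60133717  0.20580853]
[-0.02157093 -0.03166598  0.42326873] [ 0.00357954 -0.04878207 -0.01313292]
```

View pics/p13.png

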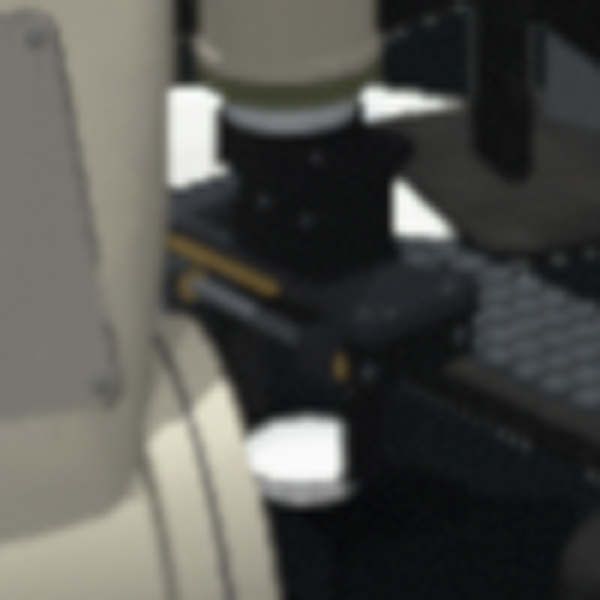

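Reported z is -9 mm with no contact force, so the offset is real. A bit lower.

carry_out(
  commands=[
    [[0, -0.02, -0.03, 0.2, 0, 0, 0], [0, -0.02, -0.03, 0.35, 0, 0, 0], [0, -0.02, -0.03, 0.45, 0, 0, 0], [0, -0.02, -0.03, 0.5, 0, 0, 0], [0, -0.02, -0.03, 0.5, 0, 0, 0]],
  ],
)

```text
time: 14.68
ee_pos: [0.4504, 0.2983, -0.0218]
eef_rot: [0.758, 0.653, 0.002, -0.001]
ft_force: [0.1, 0.2, 0.1]
width: 0.0867
```

Run:
```python
from h import *
s=r.read_state();print(s['time'],s['ee_pos'],s['width'],s['ft_force'])
c=r.camera('scene')
b=np.clip(cv2.resize(c[180:230,210:260],(600,600),interpolation=cv2.INTER_CUBIC).astype(float)*2.5,0,255)
cv2.imwrite('pics/p14.png',b)
Rm=R.from_quat(s['eef_rot']).as_matrix();P=s['ee_pos']
for dz in (.025,.03):
  print([((proj('scene',P+Rm@np.array([a,b,-dz]))-[210,180])*12).round().tolist() for a in(-.0435,-.0585) for b in(-.0095,.0095)])
```

```text
14.675 [ 0.45036643  0.29828092 -0.02178511] 0.08669171695931654 [0.07823463 0.21905546 0.11464681]
[[321.0, 530.0], [379.0, 504.0], [361.0, 553.0], [419.0, 526.0]]
[[320.0, 513.0], [379.0, 487.0], [360.0, 535.0], [419.0, 509.0]][ WARN:0@2.616] global loadsave.cpp:1063 imwrite_ Unsupported depth image for selected encoder is fallbacked to CV_8U.
```

View pics/p14.png

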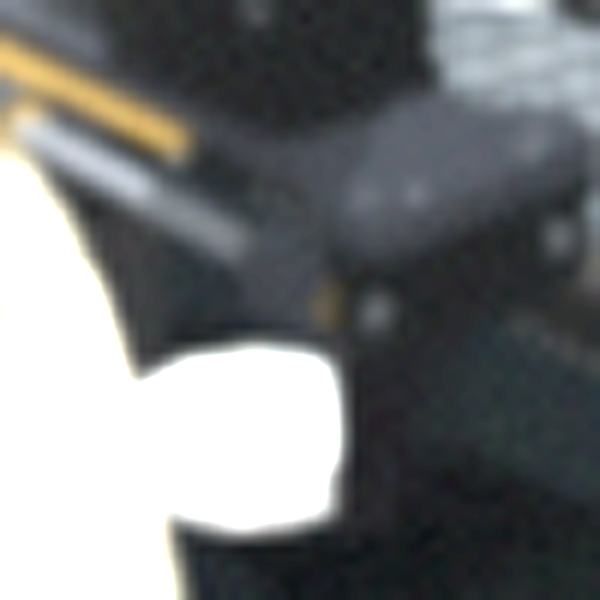

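The finger now reaches to the dish's foot: the dish's right side is hidden at (340,430) down to about row 500. I close.

carry_out(
  commands=[
    [[255, 0, 0, 0, 0, 0, 0], [255, 0, 0, 0, 0, 0, 0], [255, 0, 0, 0, 0, 0, 0], [255, 0, 0, 0, 0, 0, 0], [255, 0, 0, 0, 0, 0, 0], [255, 0, 0, 0, 0, 0, 0]],
  ],
  grip_force=15,
)

```text
time: 15.48
ee_pos: [0.4504, 0.2983, -0.0217]
eef_rot: [0.758, 0.653, 0.002, -0.001]
ft_force: [-0.3, -0.5, 0.6]
width: 0.0587
```

Width 58.7 mm: the dish is held. Now a gentle lift.

carry_out(
  commands=[
    [[255, 0, 0, -0.2, 0, 0, 0], [255, 0, 0, -0.7, 0, 0, 0], [255, 0, 0, -1.5, 0, 0, 0], [255, 0, 0, -2.5, 0, 0, 0], [255, 0, 0, -3.5, 0, 0, 0], [255, 0, 0, -4.5, 0, 0, 0], [255, 0, 0, -5, 0, 0, 0], [255, 0, 0, -5, 0, 0, 0]],
  ],
)

```text
time: 16.48
ee_pos: [0.4507, 0.2981, 0.1041]
eef_rot: [0.758, 0.653, 0.003, -0.001]
ft_force: [0.5, -0.5, -0.1]
width: 0.0588
```

Run:
```python
from h import *
s=r.read_state();print(s['time'],s['ee_pos'],s['width'],s['ft_force'],s['joint_positions'].round(2));print(totool([.458,-.2692,.1]),turn())
c=r.camera('scene')
cv2.imwrite('pics/p15.png',cv2.resize(c[140:240,180:280],(600,600),interpolation=cv2.INTER_CUBIC))
```

```text
16.475 [0.45065112 0.29808831 0.10413144] 0.05881492670410613 [ 0.53349931 -0.47332032 -0.14632128] [-1.06  0.22  0.45  1.83 -0.11  1.11  0.85]
[-22.39816857   3.65239565   0.03747614] [ 0.01658653 -0.06806321 -0.01376185]
```

View pics/p15.png

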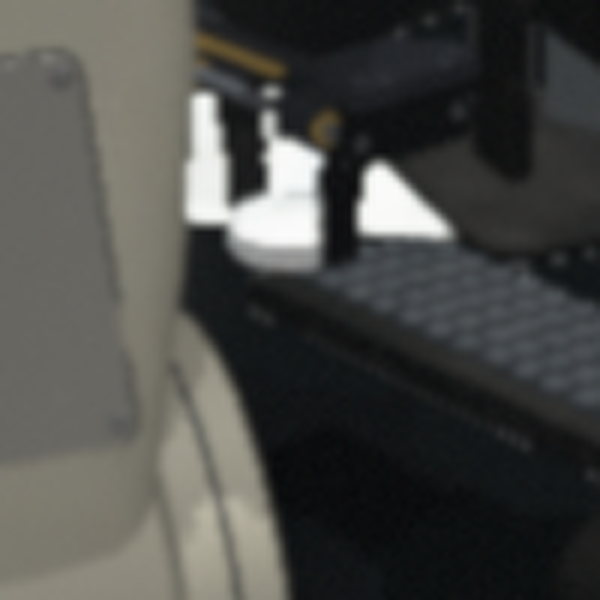

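The dish is held level between the fingers. I carry it to above the blue pad.

carry_out(
  commands=[
    [[255, -0.5, 0.1, 0, 0, 0, 0], [255, -1.5, 0.2, 0, 0, 0, 0], [255, -3, 0.5, 0, 0, 0, 0], [255, -4.5, 0.7, 0, 0, 0, 0], [255, -6, 1, 0, 0, 0, 0], [255, -7.5, 1.2, 0, 0, 0, 0], [255, -9, 1.5, 0, 0, 0, 0], [255, -10.5, 1.7, 0, 0, 0, 0], [255, -12, 2, 0, 0, 0, 0], [255, -13, 2.1, 0, 0, 0, 0], [255, -13.5, 2.2, 0, 0, 0, 0]],
  ],
)

```text
time: 17.9
ee_pos: [0.4533, -0.0465, 0.1012]
eef_rot: [0.759, 0.651, 0.002, -0.002]
ft_force: [-0.1, 0.7, -1.3]
width: 0.0587
```

Run:
```python
from h import *
s=r.read_state();print(s['time'],s['ee_pos'],s['width'],s['ft_force'],s['joint_positions'].round(2));print(totool([.458,-.2692,.1]),turn())
```

```text
17.9 [ 0.4533411  -0.04652183  0.10118244] 0.058693958779072616 [-0.1131472   0.70606684 -1.34050345] [-0.71  0.02  0.74  2.04 -0.02  1.08  1.45]
[-8.77669573e+00  1.53084384e+00  1.45419249e-03] [-0.00381267 -0.05917656 -0.04889249]
```

carry_out(
  commands=[
    [[255, -0.5, 0.1, 0, 0, 0, 0], [255, -1.5, 0.3, 0, 0, 0, 0], [255, -3, 0.5, 0, 0, 0, 0], [255, -4.5, 0.8, 0, 0, 0, 0], [255, -6, 1, 0, 0, 0, 0], [255, -7.3, 1.3, 0, 0, 0, 0], [255, -8.3, 1.5, 0, 0, 0, 0], [255, -8.8, 1.53, 0, 0, 0, 0], [255, -8.8, 1.53, 0, -0.03, 0, -0.05], [255, -8.8, 1.53, 0, 0, -0.06, -0.05]],
  ],
)

```text
time: 19.15
ee_pos: [0.4579, -0.2687, 0.0999]
eef_rot: [0.757, 0.654, -0.0, -0.0]
ft_force: [0.6, -0.6, -0.6]
width: 0.0587
```

```bash
python3 look.py p16;python3 - <<'E'
from h import *
print(totool([.458,-.2692,-.0135]),turn())
E
```

```text
19.15 [ 0.45792437 -0.26870811  0.09990581] [-20.74576972 -48.68567982] [-0.33  0.28  0.9   1.87 -0.24  1.11  2.08] [ 0.58772972 -0.59321045 -0.62452685] 0.05865102818412443
[-0.0348608  -0.0059326   4.54018841] [-0.00470292 -0.00522695  0.02351368]
```

View pics/p16.png

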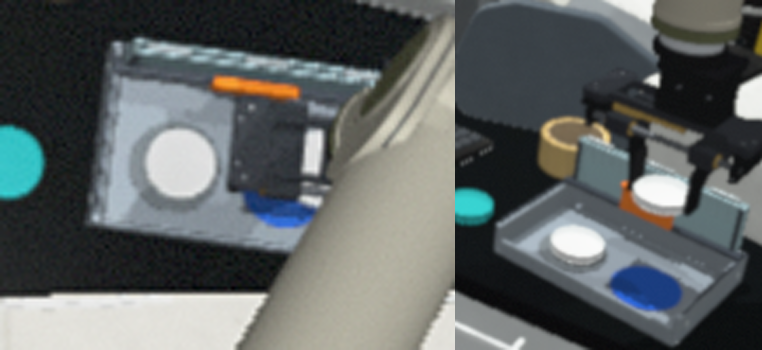

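The dish is level above the blue pad, the cover is still folded and the stored dish is untouched. Lowering, slowly at the end.

carry_out(
  commands=[
    [[255, -0.03, 0, 0.5, 0, 0, 0], [255, -0.03, 0, 1.3, 0, 0, 0], [255, -0.03, 0, 2.1, 0, 0, 0], [255, -0.03, 0, 2.8, 0, 0, 0], [255, -0.03, 0, 3.4, 0, 0, 0], [255, -0.03, 0, 3.9, 0, 0, 0], [255, -0.03, 0, 4.2, 0, 0, 0], [255, -0.03, 0, 4.3, 0, 0, 0], [255, -0.03, 0, 4.4, 0, 0, 0], [255, -0.03, 0, 4.4, 0, 0, 0]],
  ],
)

```text
time: 20.5
ee_pos: [0.4583, -0.2691, -0.0098]
eef_rot: [0.757, 0.654, 0.0, -0.0]
ft_force: [0.3, 0.9, -0.5]
width: 0.0589
```

```bash
python3 look.py p17;python3 - <<'E'
from h import *
print(totool([.458,-.2692,-.0135]),turn())
E
```

```text
20.5 [ 0.45833219 -0.26913866 -0.0098308 ] [-20.27910428 -49.0516139 ] [-0.23  0.45  0.8   1.95 -0.41  0.91  2.21] [ 0.30128727  0.92838923 -0.54402215] 0.05887469183519426
[-0.00432282 -0.01443554  0.15083078] [ 0.00074476 -0.00518995  0.02419976]
```

View pics/p17.png

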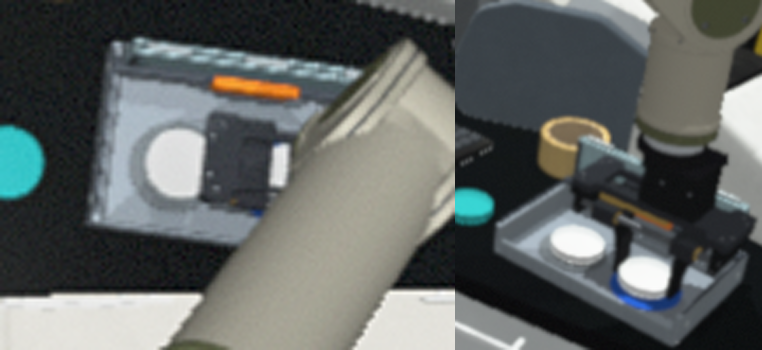

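The dish is centred on the blue pad, about 4 mm above it. A little lower until there is light contact.

carry_out(
  commands=[
    [[255, 0, 0, 0.05, 0, 0, 0], [255, 0, 0, 0.1, 0, 0, 0], [255, 0, 0, 0.15, 0, 0, 0], [255, 0, 0, 0.17, 0, 0, 0], [255, 0, 0, 0.17, 0, 0, 0]],
  ],
)

```text
time: 21.22
ee_pos: [0.4584, -0.2692, -0.0137]
eef_rot: [0.757, 0.654, 0.0, -0.0]
ft_force: [-1.1, 0.6, 5.2]
width: 0.059
```

Contact at 5 N. I release by opening partway.

carry_out(
  commands=[
    [[40, 0, 0, 0, 0, 0, 0], [40, 0, 0, 0, 0, 0, 0], [40, 0, 0, 0, 0, 0, 0], [40, 0, 0, 0, 0, 0, 0], [40, 0, 0, -0.4, 0, 0, 0], [40, 0, 0, -1.2, 0, 0, 0], [40, 0, 0, -2.4, 0, 0, 0], [40, 0, -0.3, -4, 0, 0, 0], [40, 0, -0.3, -6, 0, 0, 0], [40, 1.5, -0.4, -6.5, 0, 0, 0]],
  ],
)

```text
time: 22.48
ee_pos: [0.4545, -0.2339, 0.1531]
eef_rot: [0.759, 0.652, 0.002, 0.002]
ft_force: [1.1, 1.4, 0.5]
width: 0.0736
```

carry_out(
  commands=[
    [[40, 2, 0, 0, 0, 0, 0], [40, 4, 0, 0, 0, 0, 0], [40, 6, 0, 0, 0, 0, 0], [40, 8, 0, 0, 0, 0, 0], [40, 9, 0, 0, 0, 0, 0], [40, 9, 0, 0, 0, 0, 0]],
  ],
)

```text
time: 23.22
ee_pos: [0.4888, -0.0099, 0.1541]
eef_rot: [0.758, 0.653, 0.002, 0.002]
ft_force: [0.5, -0.7, -0.3]
width: 0.0732
```

```bash
python3 look.py p18;python3 - <<'E'
from h import *
t=r.camera('top')
m=(t.astype(int).min(2)>185).astype(np.uint8); m[:, :355]=0;m[:195]=0;m[235:]=0;m[:,440:]=0
n,l,st,ce=cv2.connectedComponentsWithStats(m)
for i in range(1,n):
  if st[i,4]>100: print(st[i],ce[i],at('top',*ce[i],.022),fromw(at('top',*ce[i],.022)))
hsv=cv2.cvtColor(t,cv2.COLOR_BGR2HSV); m=cv2.inRange(hsv,(5,150,120),(20,255,255)); M=cv2.moments(m,True);print('tab',fromw(at('top',M['m10']/M['m00'],M['m01']/M['m00'],.08)))
E
```

```text
23.225 [ 0.48878064 -0.00994862  0.15406445] [-28.25333034 211.79890964] [-0.79  0.04  0.74  1.91 -0.03  1.2   1.39] [ 0.53015564 -0.70952263 -0.34615843] 0.07323282864655754
[379 202  12  19 196] [383.90816327 211.30612245] [ 0.4753075  -0.18128641  0.022     ] [-16.39938882  40.34148233]
[402 207  20  19 294] [411.23469388 215.97619048] [ 0.45930114 -0.26614095  0.022     ] [-19.76123544 -45.94405612]
tab [ 190.62107803 -140.71250728]
```

View pics/p18.png

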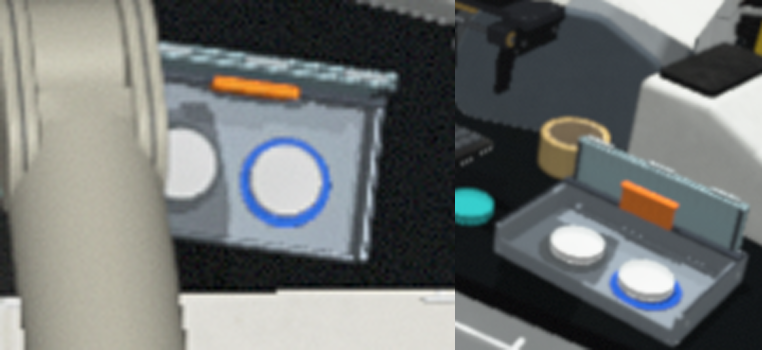

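Run:
```python
from h import *
t=r.camera('top'); hsv=cv2.cvtColor(t,cv2.COLOR_BGR2HSV); m=cv2.inRange(hsv,(5,150,120),(20,255,255)); k=np.zeros_like(m);k[180:200,385:420]=1;m*=k
M=cv2.moments(m,True);u,v=M['m10']/M['m00'],M['m01']/M['m00'];print(u,v,fromw(at('top',u,v,.08)))
print(r.read_state()['joint_vel'].round(3))
cv2.imwrite('pics/fin.png',cv2.resize(t[165:250,370:450],(753,600),interpolation=cv2.INTER_CUBIC)[:, :640])
```

```text
402.52525252525254 189.58585858585857 [49.46100478  2.11154479]
[ 0.005  0.004 -0.004  0.002 -0.003 -0.005 -0.   ]
```

View pics/fin.png

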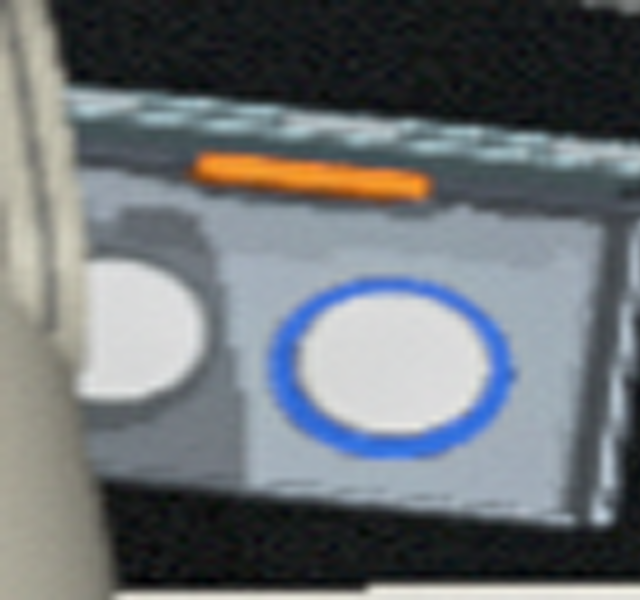

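The lip centre is at tray x +49.5, so the face is at about +45, past the 37.7 needed. The dish sits within the blue ring, about 3 mm off centre. Handing in.

```bash
python3 -c "
from h import *
print(r.close_job(), r.read_state()['time'])"
```

```text
the job is handed in; nothing more can be done
the job is handed in; nothing more can be done
```

I folded the cover back to its hard stop, then set the white dish down level on the blue pad. I handed the job in at about 23.5 s, and it gave no verdict.

**Last checks**
- **Cover:** the push met about 14 N at the stop. Afterwards the tab's face measured about tray x +45 mm, where 37.7 mm corresponds to 1.49 rad.
- **Dish:** it lies flat inside the blue ring, about 3 mm from the pad's centre. It touched down with about 5 N.
- **Stored dish:** it looks unmoved in the scene view. My last measurement of it (8 mm off) is not reliable, because the arm hid part of the dish in the top view.
- **Robot:** the arm was clear of everything and nearly still.

**What went wrong on the way**
- The real fingertips sit about 25–30 mm higher than the reported TCP.
- Because of this, the first push passed over the tab without moving the cover, and the first grasp closed above the dish without moving it.
- I corrected both from the camera images and the contact force, then repeated them successfully.

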